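# Unfold the handwheel grip and clamp the paper stack

### The job

Get the paper cutter ready for its cut: fold the handwheel's grip out until it stands fully upright, then wind the wheel clockwise by it until the clamp bar holds the paper stack firmly, but do not overtighten it, which would mark the paper. Leave the grip upright, the stack square against its gauges and everything else where it is, and let go.

Things in the scene. Friction and masses are not known exactly. Their poses are not given: they have to be found in the camera images.
- cutter: Lever-type A4 stack paper cutter, grey steel, fixed; bed 45 mm above the desk. Origin: on the desk below the wheel's axis; x runs to the back gauge, y left, z up. The base reaches 130 mm before, 270 mm behind and 200 mm beside the origin. Over the origin a bridge 56 mm deep, 396 mm wide, 160 mm high. Cutting lever parked up: from the bridge's right front out to 430 mm right, 360 mm high.
- wheel (a joint): Turn of the handwheel and spindle (rad): grows clockwise as seen from above, which lowers the clamp bar 8 mm a turn. It starts between 0 and 5.5. Turning it freely takes a steady force of about 8 N at the grip, along the circle; it stays where it is left.
- grip (a joint): Fold of the grip (rad): 0 = folded flat inward across the wheel, 1.571 = upright against its stop, which is fully unfolded. It starts between 0 and 0.12. The hinge is a little stiff (about 1 N at the end of the grip) and stays where it is left; pushed inward, the upright grip folds again.
- wheel_centre (a point): Point on the wheel's upright axis, at the height of the grip's hinge (210 mm above the desk). The cast aluminium handwheel is dished: rim 128 mm across outside and 104 mm inside, its top 198 mm above the desk, three spokes, low hub (top 189 mm).
- grip_hinge (a point): Centre of the grip's hinge pin on the wheel's rim, 55 mm from the axis and 210 mm above the desk; the pin is level and lies along the rim (square to the line from the axis). The lug that holds it is 24 mm wide.
- grip_end (a point): Centre of the grip's black ball end (24 mm diameter, neck 15 to 17 mm), 62 mm from the hinge pin. Folded, it lies 7 mm past the axis, 210 to 218 mm above the desk, clear of hub and spokes; upright, 55 mm from the axis, 272 mm above the desk. Sleeve and ball spin freely about the grip's length, so the hand need not turn with the wheel. While the grip swings up, the ball creeps some mm in a pinch.
- clamp: Clamp bar under the bridge, dark steel, rubber underside, 36 x 324 x 19 mm; origin: centre of its underside. It hangs on stiff springs (200 N per mm): from meeting the paper its force grows about 250 N per rad of wheel, and the drag at the grip along the circle by 2.3 N per 100 N. Firm: 100 to 300 N, best near 200 N, a tenth of a turn after it meets the paper. Over 300 N marks the paper.
- stack: Stack of white A4 paper under the clamp bar, 210 x 297 mm and 36 to 42 mm thick (differs each time, hidden), 3.4 kg, lying on the bed against the back gauge and the left side gauge. Origin: centre of its underside; x and y as the cutter's.
- cut_stick: Bystander: spare white cutting stick, 12 x 330 x 10 mm, lying on the cutter's front apron; origin: centre of its underside.
- eraser: Bystander: grey eraser, 22 x 55 x 13 mm, on the right of the cutter's front apron; origin: centre of its underside.
- stapler: Bystander: black stapler, 145 x 36 x 65 mm, on the desk left of the cutter; origin: centre of its underside.
- pencil_pot: Bystander: white pot, 80 mm in diameter and 100 mm high, with pencils up to 165 mm high, left of the cutter; origin: centre of its underside.
- mug: Bystander: white mug, 82 mm in diameter and 92 mm high, right of the cutter; origin: centre of its underside.
- glue_stick: Bystander: upright white glue stick, 28 mm in diameter and 95 mm high, left of the cutter; origin: centre of its underside.
- mouse: Bystander: white computer mouse, 105 x 60 x 30 mm, right of the cutter; origin: centre of its underside.
- pad_block: Bystander: pad of white paper on a card back, 148 x 105 x 26 mm, right of the cutter; origin: centre of its underside.

How it is judged:
By the outcome, as a careful person would: the job done as asked, in the order asked, and still so for the second after the job is handed in, with the robot touching nothing.
It also fails if it takes over 64 s, if anything falls off the work surface, if the arm or the gripper's body presses on something with over 40 N, if the wrist force passes 120 N, or if a joint passes its speed limit or range.

### The arm

A 6-joint arm with a two-finger parallel gripper is mounted at the origin on the work surface. World frame = base frame: x ahead of the robot, y to its left, z up, the work surface at z = 0. Lengths are in m, angles in rad, forces in N, time in s.
With the tool pointing down it reaches from about 0.325 to 0.925 m from the base axis. Payload 3.1 kg.
Tool frame: the origin (TCP) lies on the front face of the gripper's body, between the roots of the fingers; the fingertips stand 73 mm ahead of it and the grasp point (between the pads) lies 54 mm ahead of it; z points along the fingers, y is the line along which they close (so a half turn about z gives the same grasp; the last joint's range is limited). The gripper opens to 85 mm and grips with 20 to 120 N. Pads are 22 mm wide; open, the fingers measure 114 mm over their backs; the gripper's body (76 mm by 85 mm) begins 54 mm behind the grasp point. The pads swing forward as they close: fully open they stand 13 mm farther back than shut.
Start: joints at [-1.308, 0.217, 1.613, -0, 1.311, -0.112], TCP at [0.229, -0.582, 0.304] pointing down, gripper open.
Joint ranges: [-2.75, 2.75], [-0.78, 2.1], [0.31, 2.55], [-1.13, 4.27], [0.13, 2.63], [-2.58, 2.58]. Speed limits (rad/s): [2.79, 2.79, 3.14, 3.14, 3.14, 3.14].

### API

Orientations are given as a unit quaternion [x, y, z, w].
In Python, from plant import state, get_image, camera_model, sign_off gives the robot as it stands.
- The arm moves only by the shell command python3 -m handwheel 'ROWS'. ROWS is a JSON list of rows, 1 to 10 of them, each of 7 numbers: the finger opening in m, then dx, dy, dz in m, then a rotation vector rx, ry, rz in rad; each row shifts and turns the commanded pose from where the row before left it, along the tool's axes as they then stand; what a row does not reach is not made up. A row lasts 1/12 s, in which the tool goes at most 0.0417 m and 0.125 rad, less where a joint would pass 70% of its speed; a pose out of reach is approached as far as the arm can. The fingers move at their own pace and stop on an object; the grip force is fixed at half the most. Time passes only in rows, so rows that do not move let the fingers close. It prints the time, the measured TCP pose, the force, the opening and the grip force at its end.
- state(): the state, without advancing time (a new reading comes with each control period).
- get_image(name): name is "side" or "top"; returns the picture (384x512x3 uint8, blue, green, red); there is no depth.
- camera_model(name): a dict with "fx", "fy", "cx", "cy" (pixels), "k1" (the pictures are not rectified: a ray, as slopes to the right and down, at radius r is drawn at 1 + k1 r^2 times it, then the intrinsics apply), "pose" (4x4, takes a point from camera to world coordinates). Camera axes: x right, y down, z forward; pixel columns grow to the right and rows downward; lengths in m; the calibration is good to about 2 mm. A picture is of the moment at which its call begins. camera_model takes no time and is no camera call.
- sign_off(): hands the job in; it is judged then, once.
The state is a dict: "time_s": time; "joint_positions": joint angles; "qvel": joint speeds; "effort": joint torques, N m; "eef_pos": TCP position; "eef_rot": TCP orientation; "wrist_force": force on the tool from outside, world axes, zero at the start; "moment": the same for the moment, N m; "finger_gap": finger opening in m; "gripper_force": force on a finger pad.
Only numpy, scipy, OpenCV 4.12 (cv2) and the standard library are available. Lean on these libraries where they do the work, as an engineer would, in place of code of your own. Each camera call takes 0.05 s, during which the arm holds its last target. There are 200 camera calls.

## Working session

There is one attempt and no reset: what is moved stays moved. The work goes in short steps, Python scripts to look and compute and a shell command to move; the robot and the scene stay as the last step left them, time stands still between calls to the robot, and variables do not carry over. Pictures are saved under pics/ and viewed, at most 10 in all, crops included, and the job is handed in when it is done.

```bash
ls; mkdir -p pics; python3 - <<'E'
from plant import *
import cv2,json
s=state();print({k:(v if not hasattr(v,'tolist') else v.tolist()) for k,v in s.items()})
for n in("side","top"):
    im=get_image(n);cv2.imwrite(f"pics/{n}0.png",im);print(n,camera_model(n))
E
```

```text
pics
{'time_s': 0.0, 'joint_positions': [-1.3082153155454619, 0.21780770227619292, 1.614945180700721, 1.369636659502e-05, 1.311317853317091, -0.11218234451382783], 'qvel': [0.00167879908263734, -0.0007633882567743213, 0.001295944030442777, -0.0006374431492178858, 0.002260081786329947, -5.7996753034546576e-05], 'effort': [-0.00010792319017127738, -39.685349464416504, -30.385576486587524, -0.00027832903469970915, 0.00978711963398382, -9.11188948293784e-06], 'eef_pos': [0.22864623397771633, -0.5809747342651189, 0.3025290874308636], 'eef_rot': [0.9824949365081838, 0.18628516975141066, -8.648921717381327e-05, -0.0012360364408960422], 'wrist_force': [0.05989292083153956, -0.19694134857714046, 0.7759681024467948], 'moment': [0.00015670593806462545, 0.009689587324577838, -4.539129749390162e-06], 'gripper_force': 0.0, 'finger_gap': 0.08559855304215905}
side {'fx': 425.40552863118086, 'fy': 425.40552863118086, 'cx': 249.33435843380377, 'cy': 195.06456239605166, 'k1': -0.007466385231211769, 'pose': array([[-0.67801123, -0.53889209,  0.49989608, -0.23232533],
       [-0.73491552,  0.48389882, -0.4751222 ,  0.66870032],
       [ 0.01414047, -0.68951957, -0.724129  ,  1.16188041],
       [ 0.        ,  0.        ,  0.        ,  1.        ]])}
top {'fx': 424.22482350264903, 'fy': 424.22482350264903, 'cx': 252.50457684341973, 'cy': 191.96020642152814, 'k1': 0.015274991807994766, 'pose': array([[ 0.00496674, -0.99348859,  0.11382335,  0.28868422],
       [-0.99994876, -0.00393027,  0.0093285 , -0.01430437],
       [-0.0088204 , -0.11386385, -0.99345721,  1.59370897],
       [ 0.        ,  0.        ,  0.        ,  1.        ]])}
```

View pics/side0.png

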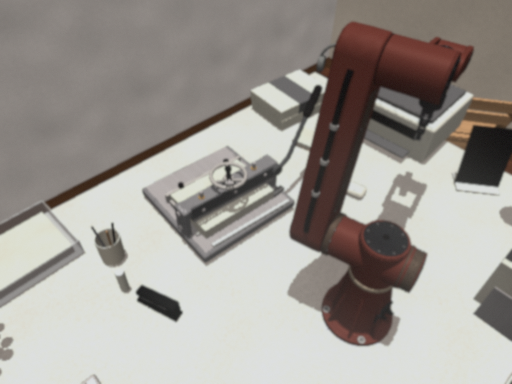

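View pics/top0.png

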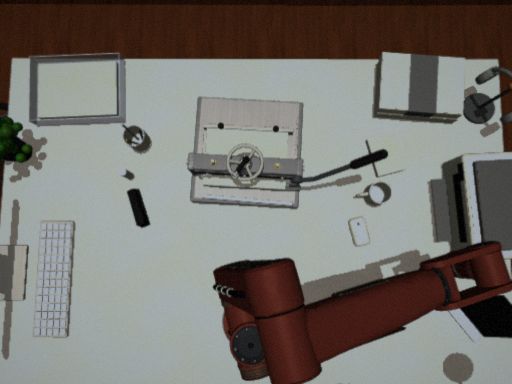

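Both views show the wheel: around (245,163) in top and (228,177) in side, with the dark grip lying across it. I'll crop both and enlarge them.

```bash
cat >h.py <<'E'
import numpy as np,cv2
from plant import *
def ray(n,u,v):
    c=camera_model(n);a=(u-c['cx'])/c['fx'];b=(v-c['cy'])/c['fy'];x,y=a,b
    for _ in range(9):
        k=1+c['k1']*(x*x+y*y);x,y=a/k,b/k
    P=np.array(c['pose']);return P[:3,3],P[:3,:3]@np.array([x,y,1.])
def plane(n,u,v,z):
    o,d=ray(n,u,v);return o+d*(z-o[2])/d[2]
def proj(n,p):
    c=camera_model(n);P=np.array(c['pose']);q=P[:3,:3].T@(np.array(p)-P[:3,3]);x,y=q[:2]/q[2];k=1+c['k1']*(x*x+y*y)
    return np.array([c['cx']+c['fx']*x*k,c['cy']+c['fy']*y*k])
def tri(pt,ps):
    A=[];B=[]
    for n,(u,v) in(("top",pt),("side",ps)):
        o,d=ray(n,u,v);d/=np.linalg.norm(d);M=np.eye(3)-np.outer(d,d);A.append(M);B.append(M@o)
    p=np.linalg.lstsq(np.vstack(A),np.hstack(B),rcond=None)[0];return p,[float(np.linalg.norm(a@p-b)) for a,b in zip(A,B)]
def crops(f,ct,cs,r=25,s=12,grab=True):
    out=[]
    for n,c in(("top",ct),("side",cs)):
        im=get_image(n);x,y=c
        k=cv2.resize(im[y-r:y+r,x-r:x+r],None,fx=400/(2*r),fy=400/(2*r),interpolation=cv2.INTER_CUBIC);out.append(k)
    cv2.imwrite(f,np.hstack(out))
E
python3 -c "
from h import *
crops('pics/c1.png',(245,163),(228,177))"
```

```text
(no output)
```

View pics/c1.png

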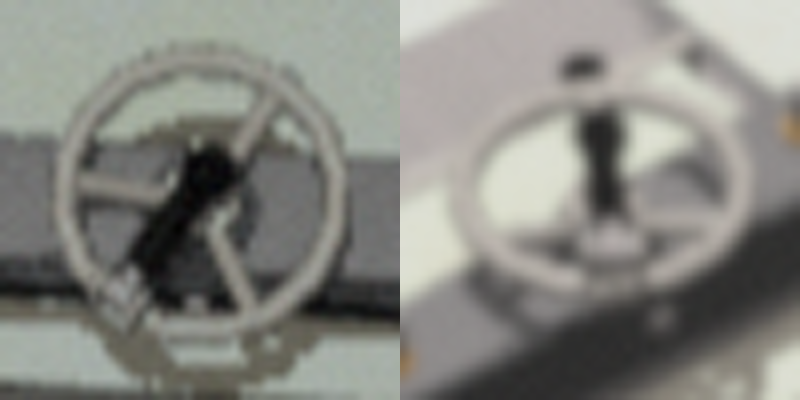

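The crops show the rim outline, with its centre at crop (201,190) in top and (601,191) in side. The ball is at (210,163) and (600,125), and the lug at (125,300) and (608,240).

```bash
python3 - <<'E'
from h import *
T=lambda u,v:((u+.5)/8-.5+220,(v+.5)/8-.5+138)
S=lambda u,v:((u-400+.5)/8-.5+203,(v+.5)/8-.5+152)
for n,a,b,z in(("rim",T(201,190),S(601,191),.193),("ball",T(210,163),S(600,125),.213),("lug",T(125,300),S(608,240),.21)):
    print(n,tri(a,b),plane("top",*a,z),plane("side",*b,z))
# cutter orientation: bridge front top edge & base corners at desk/bed from top
E
```

```text
rim (array([0.55197551, 0.0248984 , 0.1911357 ]), [0.0010817526443355362, 0.0010817526443352792]) [0.55245305 0.02556202 0.193     ] [0.54953713 0.02553714 0.193     ]
ball (array([0.55732501, 0.02024901, 0.22154252]), [0.0013306121905747, 0.0013306121905749114]) [0.56002383 0.02135167 0.213     ] [0.56333017 0.0136233  0.213     ]
lug (array([0.50365311, 0.0573325 , 0.21872025]), [0.0025002286486168236, 0.0025002286486166436]) [0.50310892 0.05610351 0.21      ] [0.5126046 0.0531083 0.21     ]
```

The axis comes out at about (0.551, 0.025). The hinge direction is about 147° and the ball is near (0.557, 0.021), both consistent with the given sizes. Next I'll raise the tool and bring it in front of the cutter, turning as it goes.

```bash
python3 -m handwheel '[[0.05,0,0,-0.02,0,0,0],[0.05,0.02,-0.026,-0.02,0,0,0],[0.05,0.0223,-0.0292,-0.01,0,0,0],[0.05,0.0223,-0.0292,0,0,0,0],[0.05,0.0223,-0.0292,0,0,0,0],[0.05,0.0223,-0.0292,0,0,0,0],[0.05,0.0223,-0.0292,0,0,0,0],[0.05,0.0223,-0.0292,0,0,0,0],[0.05,0.0223,-0.0292,0,0,0,0],[0.05,0.0223,-0.0292,0,0,0,0]]'
python3 -m handwheel '[[0.05,0.0223,-0.0292,0,0,0,0],[0.05,0.0223,-0.0292,0,0,0,0],[0.05,0.0223,-0.0292,0,0,0,0],[0.05,0.0223,-0.0292,0,0,0,0],[0.05,0.0223,-0.0292,0,0,0,0],[0.05,0.0223,-0.0292,0,0,0,0],[0.05,0.0223,-0.0292,0,0,0,0],[0.05,0,0,0,0,0,-0.12],[0.05,0,0,0,0,0,-0.12],[0.05,0,0,0,0,0,-0.12]]'
python3 -m handwheel '[[0.05,0,0,0,0,0,-0.12],[0.05,0,0,0,0,0,-0.12],[0.05,0,0,0,0,0,-0.12],[0.05,0,0,0,0,0,-0.12],[0.05,0,0,0,0,0,-0.12],[0.05,0,0,0,0,0,-0.12],[0.05,0,0,0,0,0,-0.12],[0.05,0,0,0,0,0,-0.12],[0.05,0,0,0,0,0,-0.12],[0.05,0,0,0,0,0,-0.12]]'
python3 -m handwheel '[[0.05,0,0,0,0,0,-0.12],[0.05,0,0,0,0,0,-0.12],[0.05,0,0,0,0,0,-0.12],[0.05,0,0,0,0,0,-0.12],[0.05,0,0,0,0,0,-0.12],[0.05,0,0,0,0,0,0],[0.05,0,0,0,0,0,0]]'
```

```text
time_s: 1.03
eef_pos: [0.3184, -0.2656, 0.3537]
eef_rot: [0.983, 0.186, 0.0, 0.0]
wrist_force: [1.7, -0.1, 0.0]
finger_gap: 0.0497
gripper_force: 0.0
time_s: 1.87
eef_pos: [0.3888, -0.0188, 0.3537]
eef_rot: [0.932, 0.363, -0.0, -0.0]
wrist_force: [0.7, 0.7, 0.2]
finger_gap: 0.0499
gripper_force: 0.0
time_s: 2.7
eef_pos: [0.3887, -0.02, 0.3537]
eef_rot: [0.565, 0.825, -0.0, -0.0]
wrist_force: [0.0, -0.0, -0.1]
finger_gap: 0.0499
gripper_force: 0.0
time_s: 3.28
eef_pos: [0.3887, -0.02, 0.3538]
eef_rot: [0.3, 0.954, -0.0, -0.0]
wrist_force: [-0.5, 0.1, -0.0]
finger_gap: 0.0502
gripper_force: 0.0
```

```bash
python3 -m handwheel '[[0.05,-0.019,0.0217,0,0,0,0],[0.05,-0.019,0.0217,0,0,0,0],[0.05,-0.019,0.0217,0,0,0,0],[0.05,-0.019,0.0217,0,0,0,0],[0.05,-0.019,0.0217,0,0,0,0],[0.05,-0.019,0.0217,0,0,0,0],[0.05,0,0,0.02,0,0,0],[0.05,0,0,0.02,0,0,0],[0.05,0,0,0,0,0,0]]'
python3 -c "
from h import *
crops('pics/c2.png',(245,160),(228,170),r=40)"
```

```text
time_s: 4.03
eef_pos: [0.5549, 0.0223, 0.3088]
eef_rot: [0.3, 0.954, -0.001, -0.005]
wrist_force: [-1.5, 0.1, -1.0]
finger_gap: 0.0499
gripper_force: 0.0
```

View pics/c2.png

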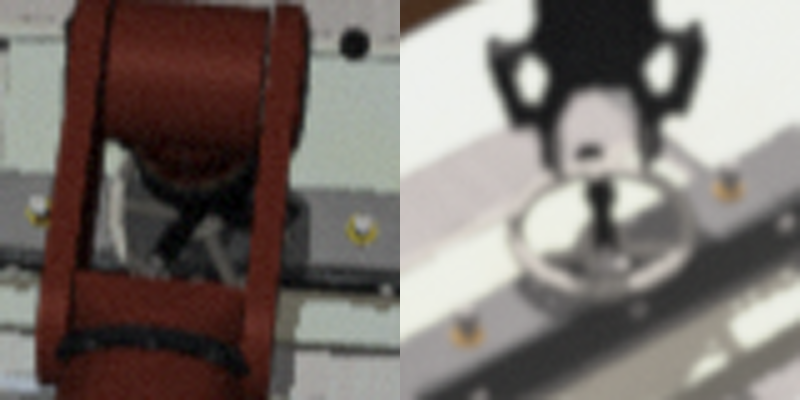

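In the side crop the fingertips at (548,172) and (652,172) straddle the ball at (600,195), and they are centred on it. I'll descend and close.

```bash
python3 -m handwheel '[[0.05,0,0,0.018,0,0,0],[0.05,0,0,0.018,0,0,0],[0.05,0,0,0,0,0,0],[0.05,0,0,0,0,0,0]]'; python3 -m handwheel '[[0.0,0,0,0,0,0,0],[0,0,0,0,0,0,0],[0,0,0,0,0,0,0],[0,0,0,0,0,0,0],[0,0,0,0,0,0,0],[0,0,0,0,0,0,0]]'
```

```text
time_s: 4.47
eef_pos: [0.5565, 0.0218, 0.2785]
eef_rot: [0.299, 0.954, -0.0, -0.0]
wrist_force: [0.6, 0.4, -0.2]
finger_gap: 0.0497
gripper_force: 0.0
time_s: 4.97
eef_pos: [0.5576, 0.0214, 0.2789]
eef_rot: [0.299, 0.954, -0.0, 0.002]
wrist_force: [2.1, -2.5, 1.6]
finger_gap: 0.0206
gripper_force: 58.6
```

The pinch is about 6 mm above the ball's centre (gap 20.6 mm), so I'll regrasp lower.

```bash
python3 -m handwheel '[[0.05,0,0,0,0,0,0],[0.05,0,0,0,0,0,0],[0.05,0,0,0,0,0,0],[0.05,0,0,0.006,0,0,0],[0.0,0,0,0,0,0,0],[0,0,0,0,0,0,0],[0,0,0,0,0,0,0],[0,0,0,0,0,0,0],[0,0,0,0,0,0,0],[0,0,0,0,0,0,0]]'
```

```text
time_s: 5.8
eef_pos: [0.5562, 0.0221, 0.2714]
eef_rot: [0.299, 0.954, -0.0, -0.001]
wrist_force: [-0.7, 0.5, -1.7]
finger_gap: 0.0207
gripper_force: 58.6
```

```bash
python3 -c "
from h import *
crops('pics/c3.png',(245,160),(228,170),r=25)"
```

```text
(no output)
```

View pics/c3.png

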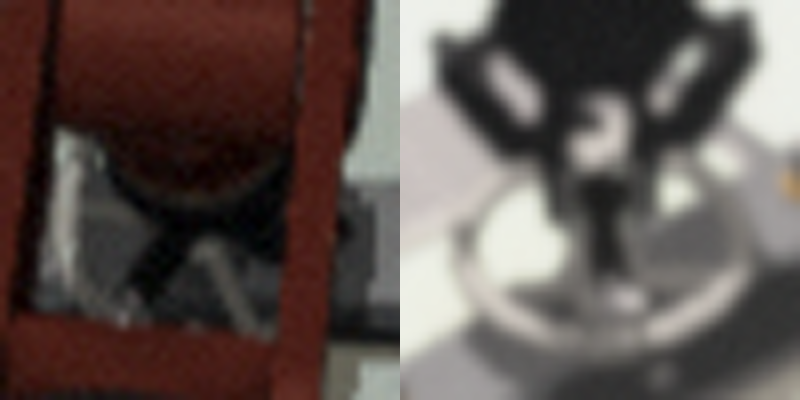

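The side crop shows the ball at (600,195), held between the pads. I'll lift it along the 62 mm arc in two halves.

```bash
python3 -m handwheel '[[0,0.0014,-0.0002,-0.0091,0,0,0],[0,0.0028,-0.0002,-0.0088,0,0,0],[0,0.004,-0.0002,-0.0083,0,0,0],[0,0.0052,-0.0002,-0.0076,0,0,0],[0,0,0,0,0,0,0],[0,0,0,0,0,0,0]]';python3 -m handwheel '[[0,0.0063,-0.0002,-0.0067,0,0,0],[0,0.0072,-0.0002,-0.0057,0,0,0],[0,0.008,-0.0002,-0.0046,0,0,0],[0,0,0,0,0,0,0],[0,0,0,0,0,0,0]]';python3 -m handwheel '[[0,0.0086,-0.0002,-0.0034,0,0,0],[0,0.009,-0.0002,-0.0021,0,0,0],[0,0.0092,-0.0002,-0.0007,0,0,0],[0,0,0,0,0,0,0],[0,0,0,0,0,0,0]]'
python3 -c "
from h import *
crops('pics/c4.png',(240,165),(228,170),r=25)"
```

```text
time_s: 6.4
eef_pos: [0.5445, 0.0299, 0.3063]
eef_rot: [0.298, 0.954, 0.001, -0.001]
wrist_force: [-2.0, 4.8, -4.8]
finger_gap: 0.0205
gripper_force: 59.5
time_s: 6.82
eef_pos: [0.5271, 0.0417, 0.324]
eef_rot: [0.298, 0.954, 0.001, 0.001]
wrist_force: [2.0, 5.0, -5.8]
finger_gap: 0.0202
gripper_force: 59.5
time_s: 7.23
eef_pos: [0.5061, 0.0567, 0.3314]
eef_rot: [0.299, 0.954, 0.002, 0.003]
wrist_force: [4.1, 6.3, -5.4]
finger_gap: 0.016
gripper_force: 52.9
```

View pics/c4.png

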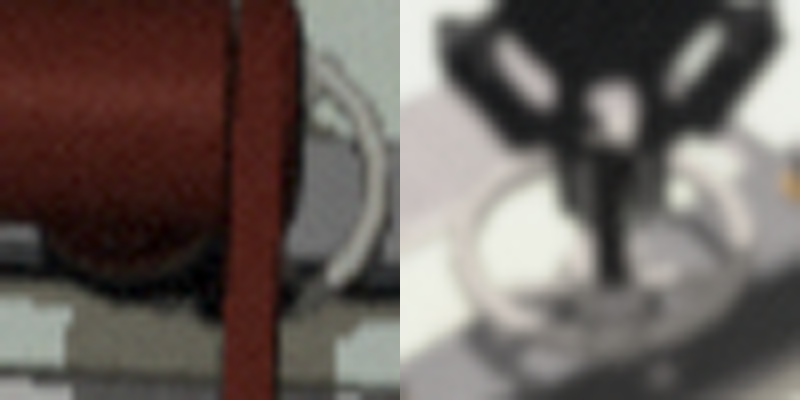

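```bash
python3 - <<'E'
from h import *
s=state();print(s['eef_pos'],s['wrist_force'],s['finger_gap'],s['moment'])
C=lambda p:(proj('side',p)-np.array([203,145])+.5)*8-.5+np.array([400,0])
e=np.array(s['eef_pos'])
for n,p in(("grasp",e-[0,0,.054]),("tips",e-[0,0,.073]),("ball_up_pred",[.505,.0553,.272]),("hinge",[.505,.0553,.21]),("ball+8",[.505,.0553,.280])):print(n,C(p).round())
E
```

```text
[0.50623741 0.05660683 0.33133298] [ 4.86813054  5.69892009 -3.36913192] 0.015657873952011108 [ 1.04870396 -0.76389927  0.0575175 ]
grasp [608. 183.]
tips [609. 220.]
ball_up_pred [613. 194.]
hinge [616. 309.]
ball+8 [613. 178.]
```

The 16 mm gap suggests the pinch has slipped towards the top of the ball. The grasp point is at z 0.277 and the ball should be at 0.272, so I'll regrasp about 6 mm lower.

```bash
python3 -m handwheel '[[0.045,0,0,0,0,0,0],[0.045,0,0,0,0,0,0],[0.045,0,0,0,0,0,0],[0.045,0,0,0,0,0,0]]'; python3 -c "
from h import *
crops('pics/c5.png',(240,165),(228,170),r=25)
print(state()['wrist_force'],state()['eef_pos'])"
```

```text
time_s: 7.67
eef_pos: [0.5052, 0.0549, 0.3303]
eef_rot: [0.299, 0.954, -0.0, 0.001]
wrist_force: [0.2, -0.1, -0.1]
finger_gap: 0.0448
gripper_force: 0.0
[ 0.68363624 -1.16417179 -0.88395605] [0.50506659 0.05505971 0.32960002]
```

View pics/c5.png

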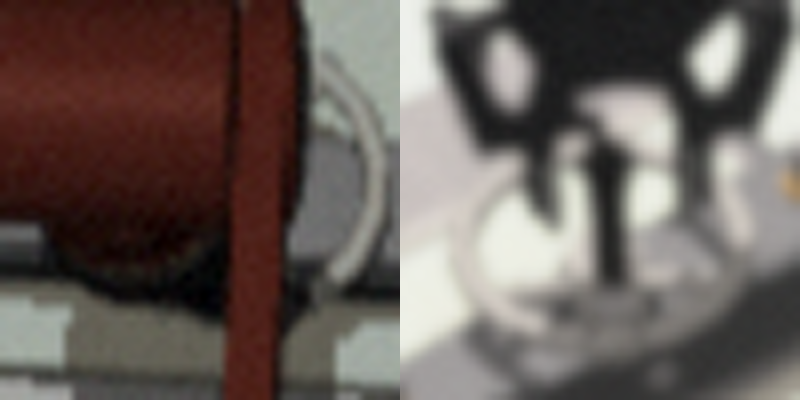

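The ball is at crop (605,160) and the sleeve runs straight down to (612,285). That is higher in the picture than the fully upright prediction (613,194), so I'll check which fold angle it matches.

```bash
python3 - <<'E'
from h import *
C=lambda p:(proj('side',p)-np.array([203,145])+.5)*8-.5+np.array([400,0])
H=np.array([.505,.0553,.21]);i=np.array([.839,-.545,0])
for f in(0.08,.4,.7,.9,1.1,1.3,1.57,1.8):print(f,C(H+.062*(np.cos(f)*i+np.sin(f)*np.array([0,0,1]))).round())
im=get_image('side')
g=cv2.cvtColor(im,cv2.COLOR_BGR2GRAY)[158:186,222:236]
print(g)
E
```

```text
0.08 [595. 194.]
0.4 [596. 167.]
0.7 [598. 154.]
0.9 [601. 153.]
1.1 [604. 158.]
1.3 [607. 169.]
1.57 [613. 194.]
1.8 [618. 222.]
[[ 28  37  54  93 125 148 171 189 199 203 205 204 199 177]
 [ 32  36  45  65  91 118 155 190 205 210 212 214 211 199]
 [ 34  43  52  61  66  88 134 182 203 211 214 216 221 218]
 [ 54  81  97 100  86  78 113 157 183 198 208 218 224 225]
 [ 87 127 146 138 108  75  81 114 143 171 197 215 222 223]
 [107 153 167 149 107  63  48  66  96 136 174 198 209 212]
 [111 150 154 126  82  46  35  39  61  98 141 173 188 190]
 [112 145 147 110  64  36  30  31  47  86 133 166 177 174]
 [124 165 171 138  81  40  31  34  56 106 162 197 201 192]
 [134 184 205 174 110  52  32  33  68 128 193 224 228 221]
 [131 188 219 201 135  65  34  37  79 147 210 231 235 232]
 [126 184 220 210 147  77  38  41  86 159 218 234 237 233]
 [125 181 220 213 158  86  42  44  91 164 222 234 234 229]
 [126 182 220 218 167  95  45  44  92 163 219 230 226 212]
 [140 184 222 219 173 103  47  43  86 155 206 217 203 177]
 [168 199 222 218 175 105  47  41  77 137 181 187 177 157]
 [208 219 223 213 172 107  51  35  69 122 163 170 163 157]
 [228 225 221 209 173 111  52  37  67 119 162 168 163 160]
 [231 222 216 207 174 111  51  39  63 117 159 168 162 160]
 [225 209 206 203 176 114  53  34  58 107 150 166 165 164]
 [212 191 193 195 172 114  56  38  56 100 147 170 175 176]
 [196 178 174 173 154 109  63  45  58  96 140 167 178 179]
 [176 163 154 144 133 105  76  66  73  95 124 144 153 156]
 [142 135 127 121 119 108  95  94  97 109 114 116 114 122]
 [110 101 100 107 114 113 111 112 113 116 113 101  92 105]
 [ 95  80  85 100 109 111 114 116 116 116 108  97  87 100]
 [ 99  84  87  98 103 106 110 113 110 107 101  98  94 105]
 [114 107 107 106 103 105 108 112 113 107 104 103 108 118]]
```

The ball fits a fold of about 1.2–1.3, so it has slipped inward out of the pads. I'll regrasp 12 mm inward and 6 mm lower.

```bash
python3 -m handwheel '[[0.045,-0.006,0,0.003,0,0,0],[0.045,-0.006,0,0.003,0,0,0],[0.045,0,0,0,0,0,0],[0,0,0,0,0,0,0],[0,0,0,0,0,0,0],[0,0,0,0,0,0,0],[0,0,0,0,0,0,0],[0,0,0,0,0,0,0]]'; python3 -c "
from h import *
s=state();print(s['wrist_force'],s['eef_pos'],s['finger_gap'])"
```

```text
time_s: 8.48
eef_pos: [0.5156, 0.0497, 0.3232]
eef_rot: [0.299, 0.954, 0.002, 0.001]
wrist_force: [3.0, 3.5, -2.0]
finger_gap: 0.0211
gripper_force: 58.6
[ 3.03773216  3.53186077 -1.95666666] [0.5156409  0.04967186 0.32321627] 0.02111174153022211
```

```bash
for i in 1; do python3 -m handwheel '[[0,0.004,0.0015,-0.0008,0,0,0],[0,0.004,0,-0.0006,0,0,0],[0,0,0,0,0,0,0],[0,0,0,0,0,0,0]]'; python3 -m handwheel '[[0,0.004,0,-0.0004,0,0,0],[0,0,0,0,0,0,0],[0,0,0,0,0,0,0]]'; python3 -m handwheel '[[0,0.003,0,0,0,0,0],[0,0,0,0,0,0,0],[0,0,0,0,0,0,0]]';done;  python3 -c "
from h import *
s=state();print(s['wrist_force'],s['eef_pos'],s['finger_gap'])
crops('pics/c6.png',(240,165),(228,170),r=25)"
```

```text
time_s: 8.82
eef_pos: [0.5096, 0.0545, 0.3248]
eef_rot: [0.299, 0.954, 0.0, 0.001]
wrist_force: [4.9, 0.2, -0.5]
finger_gap: 0.0209
gripper_force: 58.7
time_s: 9.07
eef_pos: [0.5062, 0.057, 0.3251]
eef_rot: [0.299, 0.954, 0.001, 0.001]
wrist_force: [4.1, 1.0, -0.6]
finger_gap: 0.0206
gripper_force: 59.0
time_s: 9.32
eef_pos: [0.5041, 0.0585, 0.3252]
eef_rot: [0.299, 0.954, 0.001, 0.001]
wrist_force: [5.1, 1.0, -1.5]
finger_gap: 0.021
gripper_force: 59.1
[ 5.1178966   1.03255364 -1.49824855] [0.50405605 0.05853431 0.32517098] 0.02095671105583092
```

```bash
python3 -m handwheel '[[0,0.003,0,0,0,0,0],[0,0,0,0,0,0,0],[0,0,0,0,0,0,0]]'; python3 -m handwheel '[[0,0.003,0,0,0,0,0],[0,0,0,0,0,0,0],[0,0,0,0,0,0,0]]';  python3 -c "
from h import *
s=state();print(s['wrist_force'],s['eef_pos'],s['finger_gap'])
crops('pics/c6.png',(240,165),(228,170),r=25)"
```

```text
time_s: 9.67
eef_pos: [0.5016, 0.0603, 0.3251]
eef_rot: [0.299, 0.954, 0.001, 0.001]
wrist_force: [5.5, 1.6, -2.0]
finger_gap: 0.0209
gripper_force: 59.2
time_s: 9.92
eef_pos: [0.5002, 0.0613, 0.3251]
eef_rot: [0.299, 0.954, 0.0, 0.003]
wrist_force: [9.8, -1.6, -4.5]
finger_gap: 0.021
gripper_force: 59.0
[ 9.76309854 -1.61827691 -4.48418585] [0.50019231 0.06126384 0.32508825] 0.021028724408691572
```

View pics/c6.png

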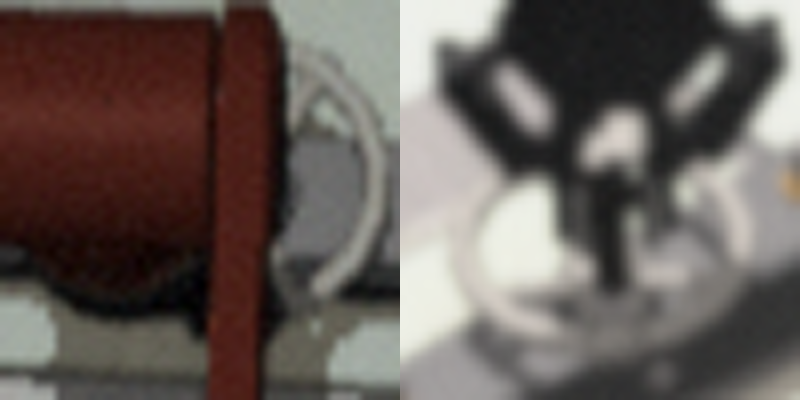

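The sharp force rise (9 N radial) over the last step, with the ball at crop (612,185), shows the grip is on its stop. I'll set up logging and start winding clockwise with a slight outward bias.

```bash
cat >m.py <<'E'
import json
from h import *
C=np.array([.5462,.0313]);s=state();e=np.array(s['eef_pos']);f=np.array(s['wrist_force'])
try: L=json.load(open('log.json'))
except Exception: L=[]
L.append([*e,*f,s['finger_gap']]);json.dump(L,open('log.json','w'))
A=np.array(L)
if len(L)>=8:
    q=A[-30:];sol=np.linalg.lstsq(np.c_[2*q[:,:2],np.ones(len(q))],(q[:,:2]**2).sum(1),rcond=None)[0];fc=sol[:2];fr=(sol[2]+fc@fc)**.5
    print('fit',fc.round(4),fr.round(4),end=' ')
    if .052<fr<.058: C=fc
d=e[:2]-C;r=np.linalg.norm(d);d/=r;t=np.array([d[1],-d[0]])
phi=np.radians(145.2)-np.arctan2(d[1],d[0])
print(f"phi {phi:.3f} r {r:.4f} Frad(+in) {-f[:2]@d:.1f} Fdrag {-f[:2]@t:.1f} Fz {f[2]:.1f} z {e[2]:.4f} gap {s['finger_gap']:.4f} t {s['time_s']:.2f}")
E
W='python3 -m handwheel'; M='python3 m.py'
$M
$W '[[0,0.001,0.0082,0,0,0,0],[0,-0.0018,0.008,0,0,0,0]]' >/dev/null;$M
$W '[[0,-0.003,0.0077,0,0,0,0],[0,-0.0041,0.0071,0,0,0,0]]' >/dev/null;$M
$W '[[0,0,0,0,0,0,0],[0,0,0,0,0,0,0]]' >/dev/null;$M
```

```text
phi -0.030 r 0.0549 Frad(+in) 8.7 Fdrag -3.9 Fz -4.9 z 0.3251 gap 0.0207 t 10.02
phi 0.193 r 0.0548 Frad(+in) 8.4 Fdrag 8.4 Fz 2.3 z 0.3250 gap 0.0204 t 10.18
phi 0.485 r 0.0539 Frad(+in) 7.8 Fdrag 6.7 Fz 3.9 z 0.3249 gap 0.0209 t 10.35
phi 0.511 r 0.0540 Frad(+in) 7.4 Fdrag 1.9 Fz 1.1 z 0.3250 gap 0.0207 t 10.52
```

```bash
W='python3 -m handwheel'; M='python3 m.py'
$W '[[0,-0.0052,0.0064,0,0,0,0],[0,-0.0061,0.0056,0,0,0,0]]' >/dev/null;$M
$W '[[0,-0.0068,0.0046,0,0,0,0],[0,-0.0074,0.0036,0,0,0,0]]' >/dev/null;$M
$W '[[0,-0.0079,0.0024,0,0,0,0],[0,-0.0081,0.0012,0,0,0,0]]' >/dev/null;$M
```

```text
phi 0.774 r 0.0532 Frad(+in) 3.9 Fdrag 7.7 Fz 6.5 z 0.3249 gap 0.0208 t 10.68
phi 1.078 r 0.0528 Frad(+in) 1.8 Fdrag 7.7 Fz 6.9 z 0.3250 gap 0.0211 t 10.85
phi 1.382 r 0.0524 Frad(+in) 0.3 Fdrag 8.9 Fz 6.6 z 0.3250 gap 0.0210 t 11.02
```

```bash
W='python3 -m handwheel'; M='python3 m.py'
$W '[[0,-0.0083,0.0024,0,0,0,0],[0,-0.0086,-0.0007,0,0,0,0]]' >/dev/null;$M
$W '[[0,-0.0084,-0.0021,0,0,0,0],[0,-0.008,-0.0032,0,0,0,0]]' >/dev/null;$M
$W '[[0,-0.0074,-0.0044,0,0,0,0],[0,-0.0067,-0.0055,0,0,0,0]]' >/dev/null;$M
```

```text
fit [0.5454 0.0277] 0.0567 phi 1.665 r 0.0571 Frad(+in) 3.3 Fdrag 7.0 Fz 6.4 z 0.3250 gap 0.0211 t 11.18
fit [0.5455 0.0273] 0.057 phi 1.954 r 0.0571 Frad(+in) 1.8 Fdrag 7.8 Fz 4.1 z 0.3250 gap 0.0205 t 11.35
fit [0.5455 0.0275] 0.0568 phi 2.257 r 0.0567 Frad(+in) -1.3 Fdrag 7.1 Fz 2.4 z 0.3251 gap 0.0207 t 11.52
```

```bash
W='python3 -m handwheel'; M='python3 m.py'
$W '[[0,-0.0077,-0.0049,0,0,0,0],[0,-0.005,-0.0074,0,0,0,0]]' >/dev/null;$M
$W '[[0,-0.0038,-0.0082,0,0,0,0],[0,-0.0025,-0.0086,0,0,0,0]]' >/dev/null;$M
```

```text
fit [0.5455 0.0271] 0.0572 phi 2.557 r 0.0575 Frad(+in) 4.2 Fdrag 8.0 Fz 4.5 z 0.3250 gap 0.0212 t 11.68
fit [0.5455 0.0273] 0.057 phi 2.869 r 0.0568 Frad(+in) 3.5 Fdrag 6.7 Fz 2.6 z 0.3251 gap 0.0209 t 11.85
```

```bash
W='python3 -m handwheel'; M='python3 m.py'
$W '[[0,-0.0017,-0.0089,0,0,0,0],[0,-0.0001,-0.0091,0,0,0,0]]' >/dev/null;$M
$W '[[0,0.0012,-0.0091,0,0,0,0],[0,0.0029,-0.0086,0,0,0,0]]' >/dev/null;$M
$W '[[0,0.0041,-0.0082,0,0,0,0],[0,0.0053,-0.0074,0,0,0,0]]' >/dev/null;$M
```

```text
fit [0.5455 0.0275] 0.0569 phi 3.184 r 0.0567 Frad(+in) 6.2 Fdrag 7.6 Fz 3.1 z 0.3250 gap 0.0207 t 12.02
fit [0.5456 0.0276] 0.0568 phi 3.501 r 0.0564 Frad(+in) 7.1 Fdrag 8.9 Fz 2.1 z 0.3250 gap 0.0209 t 12.18
fit [0.5457 0.0278] 0.0566 phi 3.817 r 0.0563 Frad(+in) 8.2 Fdrag 8.6 Fz -0.3 z 0.3251 gap 0.0210 t 12.35
```

```bash
W='python3 -m handwheel'; M='python3 m.py'
$W '[[0,0.0069,-0.0059,0,0,0,0],[0,0.0072,-0.0055,0,0,0,0]]' >/dev/null;$M
$W '[[0,0.0079,-0.0043,0,0,0,0],[0,0.0084,-0.0032,0,0,0,0]]' >/dev/null;$M
$W '[[0,0.0088,-0.0018,0,0,0,0],[0,0.009,-0.0005,0,0,0,0]]' >/dev/null;$M
```

```text
fit [0.5458 0.0279] 0.0565 phi 4.132 r 0.0560 Frad(+in) 9.2 Fdrag 7.0 Fz -2.1 z 0.3251 gap 0.0208 t 12.52
fit [0.5459 0.028 ] 0.0565 phi 4.435 r 0.0562 Frad(+in) 11.9 Fdrag 9.5 Fz -5.1 z 0.3251 gap 0.0213 t 12.68
fit [0.5459 0.028 ] 0.0565 phi 4.733 r 0.0565 Frad(+in) 13.5 Fdrag 10.2 Fz -8.0 z 0.3251 gap 0.0207 t 12.85
```

```bash
W='python3 -m handwheel'; M='python3 m.py'
$W '[[0,0.0086,0.0026,0,0,0,0],[0,0.0085,0.0022,0,0,0,0]]' >/dev/null;$M
```

```text
fit [0.5459 0.028 ] 0.0564 phi 5.020 r 0.0561 Frad(+in) 10.9 Fdrag 11.5 Fz -8.6 z 0.3251 gap 0.0207 t 13.02
```

Drag is climbing (7.0, 9.5, 10.2, 11.5 N), which suggests contact near phi 4.4. I'll take smaller steps with less radial bias to confirm.

```bash
W='python3 -m handwheel'; M='python3 m.py'
$W '[[0,0.0038,0.0023,0,0,0,0]]' >/dev/null;$M
$W '[[0,0.0035,0.0025,0,0,0,0]]' >/dev/null;$M; python3 - <<'E'
import json,numpy as np
A=np.array(json.load(open('log.json')));C=np.array([.5459,.028])
for row in A:
    d=row[:2]-C;d/=np.linalg.norm(d);t=np.array([d[1],-d[0]]);print(round((np.radians(145.2)-np.arctan2(d[1],d[0])),2),round(-row[3:5]@t,1),round(-row[3:5]@d,1))
E
```

```text
fit [0.546  0.0281] 0.0564 phi 5.102 r 0.0559 Frad(+in) 7.5 Fdrag 11.9 Fz -7.5 z 0.3251 gap 0.0210 t 13.10
fit [0.5461 0.0281] 0.0564 phi 5.158 r 0.0557 Frad(+in) 6.6 Fdrag 11.9 Fz -5.7 z 0.3251 gap 0.0209 t 13.18
0.02 -4.4 8.5
0.24 8.0 8.8
0.52 6.4 8.0
0.54 1.7 7.5
0.79 7.6 4.0
1.08 7.7 1.8
1.36 8.9 0.2
1.66 7.0 3.3
1.96 7.7 1.8
2.26 7.1 -1.2
2.57 8.0 4.3
2.88 6.6 3.6
3.2 7.6 6.3
3.51 8.8 7.2
3.82 8.5 8.3
4.13 7.0 9.3
4.44 9.5 11.9
4.73 10.2 13.5
5.02 11.5 10.9
5.1 11.9 7.5
5.16 11.9 6.6
```

Drag has settled at 11.9 N against a 7.6 N free baseline. That puts the clamp at about 185–215 N, the target range. I'll unload the tangential lead and open the fingers.

```bash
W='python3 -m handwheel'; M='python3 m.py'
$W '[[0,-0.001,-0.0005,0,0,0,0],[0,-0.0008,-0.0004,0,0,0,0],[0,0,0,0,0,0,0]]' >/dev/null;$M
$W '[[0.055,0,0,0,0,0,0],[0.055,0,0,0,0,0,0],[0.055,0,0,0,0,0,0],[0.055,0,0,0,0,0,0],[0.055,0,0,0,0,0,0]]';$M
python3 -c "
from h import *
crops('pics/c7.png',(250,165),(225,170),r=25)"
```

```text
fit [0.5461 0.0281] 0.0563 phi 5.150 r 0.0557 Frad(+in) 7.3 Fdrag 5.6 Fz -4.1 z 0.3251 gap 0.0206 t 13.43
time_s: 13.85
eef_pos: [0.4958, 0.0005, 0.3245]
eef_rot: [0.299, 0.954, -0.0, -0.001]
wrist_force: [-0.6, 0.5, -0.5]
finger_gap: 0.0551
gripper_force: 0.0
fit [0.5461 0.0281] 0.0564 phi 5.173 r 0.0573 Frad(+in) -0.3 Fdrag -0.8 Fz -0.5 z 0.3245 gap 0.0551 t 13.85
```

View pics/c7.png

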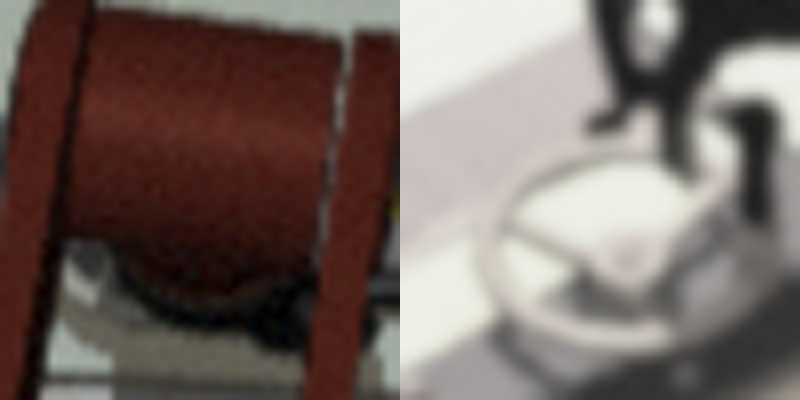

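The side crop shows the grip standing at about (755,115) down to (755,220), free between the opened fingers. I'll lift straight up and then back off.

```bash
python3 -m handwheel '[[0.055,0,0,-0.01,0,0,0],[0.055,0,0,-0.03,0,0,0],[0.055,0,0,-0.03,0,0,0],[0.055,0,0,-0.03,0,0,0],[0.055,0.01,0,-0.005,0,0,0],[0.055,0.03,-0.02,0,0,0,0],[0.055,0.03,-0.02,0,0,0,0],[0.055,0.03,-0.02,0,0,0,0],[0.055,0.025,-0.02,0,0,0,0],[0.055,0,0,0,0,0,0]]'
python3 - <<'E'
from h import *
crops('pics/c8.png',(255,165),(235,170),r=25)
H=np.array([.551-.0459-.0003,.0253-.0275,0])
# predicted hinge: axis + .055*(dir at 145.2deg - 5.17 rad)
a=np.radians(145.2)-5.17;d=np.array([np.cos(a),np.sin(a),0]);H=np.array([.551,.0253,.21])+.055*d
T=lambda p:(proj('top',p)-[230,140]+.5)*8-.5
S=lambda p:(proj('side',p)-[210,145]+.5)*8-.5+[400,0]
print(H)
for f in(1.0,1.2,1.4,1.571):
    p=H+.062*(-np.cos(f)*d+[0,0,np.sin(f)]);print(f,T(p).round(),S(p).round())
print(T(H).round(),S(H).round())
E
```

```text
time_s: 14.78
eef_pos: [0.3438, 0.0064, 0.4301]
eef_rot: [0.299, 0.954, -0.0, 0.0]
wrist_force: [0.9, 0.0, -0.5]
finger_gap: 0.0551
gripper_force: 0.0
[ 0.50288699 -0.00134842  0.21      ]
1.0 [143. 192.] [590. 131.]
1.2 [156. 214.] [616. 126.]
1.4 [170. 238.] [645. 126.]
1.571 [183. 261.] [671. 131.]
[184. 285.] [670. 245.]
```

View pics/c8.png

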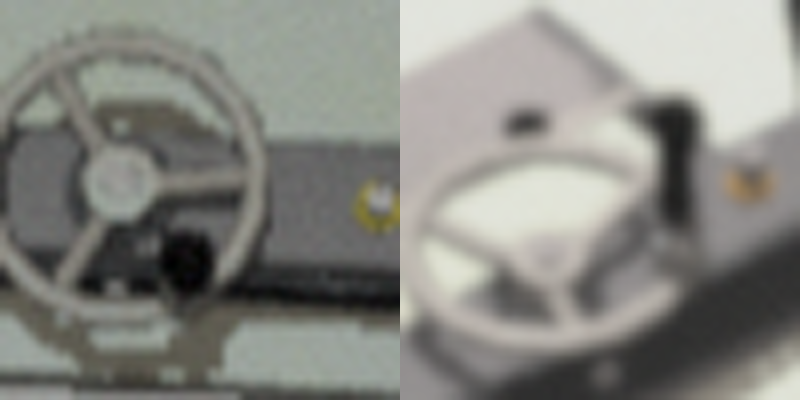

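The ball is at crop (186,260) in top and (675,118) in side. The fully upright prediction is (183,261) and (671,131), so the grip is upright and clear of the robot. I'll hand the job in.

```bash
python3 -c "
from plant import *
print(sign_off())"
```

```text
the job is handed in; nothing more can be done
None
```

The job is handed in: the grip is upright, the wheel is wound clockwise about 5.2 rad to an estimated 200 N of clamp force (inferred from grip drag, not measured directly), and the robot has let go and is clear.

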